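# Load a print screen into the hinge clamp

## Task

Load the screen into the hinge clamp of the printing board: push the frame along the board, lying flat, between the clamp's two posts and under its low bridge until its leading bar sits fully home and square against the back stop, then press the raised cam lever down until it lies level and locks the frame. Only push and press with the fingers: do not squeeze or lift the frame, keep off its mesh, and leave the things around the board where they are.

Things in the scene. Friction and masses are not known exactly. Their poses are not given: they have to be found in the camera images.
- board: White board 340 x 300 x 12 mm, fixed on the worktop, with an aluminium clamp across one edge: a low bridge (underside 28 mm, top 38 mm above the board, from x = 95 to 125 mm) on two posts with inner faces at y = -93 and +93 mm, fronts at x = 95 mm. Origin: centre of the underside; x points to the clamp edge (about the robot's left), y is 90 degrees left of x (about towards the robot).
- jaw_stop (a point): Middle of the clamp's back stop, a flat face 218 mm wide behind the bridge (at x = 125 mm of the board), at the level of the board's top; axes as the board's. The screen's far face must rest flat against it.
- screen: Loose print screen on the board before the clamp, on its line or up to 35 mm to the robot's side of it: wooden frame 190 mm (x, towards the clamp) x 170 mm (y) of bars 22 mm wide and 25 mm high, 0.2 to 0.5 kg (3 mm under the bridge, 16 mm spare between the posts). The mesh spans the inside 2.5 mm above the underside. Origin: centre of its underside; x points to its far bar.
- screen_far (a point): Middle of the outer face of the screen's bar nearest the clamp (the far bar), half-way up (12.5 mm above the board).
- screen_near (a point): Middle of the outer face of the opposite bar, half-way up; the place to push.
- cam_lever (a joint): Angle of the cam lever above level: 0.85 to 1.05 rad raised (open), 0 level (locked, end of travel). It points away from the stop, over the screen, stays where it is left and moves easily (0.1 N m) until the cam meets the frame near the end (up to 0.4 N m). Raised, it leaves over 2 mm above the frame; lowered early, it blocks the frame's way.
- cam_pivot (a point): Pivot of the cam lever, in the middle of the bridge, 61 mm above the worktop and 15 mm in front of the back stop; axes as the board's. The lever, 125 mm long from here and about 10 mm thick, has a black grip (outer 58 mm) 22 mm wide; the cam at its root bears on the far bar's top when level. Two ears beside the pivot rise to 74 mm, the raised tip to 170 mm, above the worktop.
- lever_pad (a point): Middle of the upper face of the lever's black grip, 96 mm from the pivot; the point's z is square to the grip.
- squeegee: Wooden squeegee with a rubber blade, 180 mm long, lying right of the board. Leave alone.
- ink_tin: Ink tin, 70 mm across, 61 mm high behind the clamp, left of the board. Leave alone.
- tape_roll: Roll of masking tape, 103 mm across, 25 mm high, lying flat left of the board. Leave alone.

How it is judged:
By the outcome, as a careful person would: the job done as asked, in the order asked, and still so for the second after the job is handed in, with the robot touching nothing.
It also fails if it takes over 72 s, if anything falls off the work surface, if the arm or the gripper's body presses on something with over 40 N, if the wrist force passes 120 N, or if a joint passes its speed limit or range.

## Robot

A 7-joint arm with a two-finger parallel gripper is mounted at the origin on a cart in front of the work surface, level with it; the furniture and walls round the work are solid. World frame = base frame: x ahead of the robot, y to its left, z up, the work surface at z = 0. Lengths are in m, angles in rad, forces in N, time in s.
With the tool pointing down it reaches from about 0.4 to 0.85 m from the base axis. Payload 6.9 kg.
Tool frame: the origin (TCP) lies midway between the tips of the shut fingers; the grasp point (between the pads) lies behind it (ctrl.pinch_z is the z of the grasp point in the tool frame, in m); z points along the fingers, y is the line along which they close (so a half turn about z gives the same grasp; the last joint's range is limited). The gripper opens to 85 mm and grips with 20 to 120 N. Pads are 22 mm wide; open, the fingers measure 114 mm over their backs; the gripper's body (76 mm by 85 mm) begins 54 mm behind the grasp point. The pads swing forward as they close: fully open they stand 13 mm farther back than shut.
Start: joints at [1.282, 0.507, -0.238, 1.5, 0.126, 1.149, -0.155], TCP at [0.24, -0.577, 0.231] pointing down, gripper open.
Joint ranges: [-3.08, 3.08], [-0.24, 2.05], [-1.43, 1.35], [0, 2.5], [-1.52, 4.66], [0.17, 1.96], [-2.89, 2.89]. Speed limits (rad/s): [2.39, 2.39, 3.14, 3.14, 3.14, 3.14, 3.14].

## Interface

Orientations are given as a unit quaternion [w, x, y, z].
In Python, from station import ctrl, get_state, vision, ticket, models gives the robot as it stands. Calls block until the motion is done:
- ctrl.movep(position, orientation): joint-space move of the TCP to a pose.
- ctrl.movel(position, frame=None, max_speed=0.15): straight line of the TCP; frame=None keeps the orientation; max_speed is the mean speed in m/s.
- ctrl.set_joints(angles): joint-space move.
- ctrl.ungrasp() and ctrl.close_gripper(force=None): open the fingers fully, or close them until they stop; force is the grip in N (None keeps the last).
- ctrl.pause(seconds).
- ctrl.ik(position, orientation): joint angles nearest the present ones, or None.
- get_state(): the state.
- vision.grab_frame(name): name is "side" or "top" or "wrist"; returns (picture, depth): 420x560x3 uint8, blue, green, red; 420x560 float32, m along the optical axis (not along the pixel's ray), 0 where there is no reading.
- vision.camera_info(name): a dict with "mtx" (3x3 intrinsics, pixels), "R" (3x3) and "t" (3): a world point X has camera coordinates R X + t; the wrist camera has in their place "hand_eye" (4x4, takes a point from camera to tool coordinates, whose origin is the TCP and whose axes are the flange's). Camera axes: x right, y down, z forward; pixel columns grow to the right and rows downward; lengths in m; the calibration is good to about 2 mm. The wrist camera is an equidistant fisheye: a pixel r from the principal point sees the ray r / f radians off the axis. A picture is of the moment at which its call begins: read the wrist's pose just before it. camera_info takes no time and is no camera call.
A pose or a line that the arm cannot do raises ctrl.Unreachable and nothing moves.
- ticket.close_job(): hands the job in; it is judged then, once.
Trained networks look in the newest picture that a camera, given by its name, has taken for a name from the list of things; names that differ only in an ending like _2 or _b are one class to them, and where a whole thing is asked for, a point or a joint stands for the part that bears it (a point fixed in the world has none). Each returns a list of dicts, best first, with "p" (0 to 1); they miss things now and then, are a little off and sometimes report something else, mostly with a low value. They report only what shows in the picture. A call takes as long as a camera call.
- models.recognise(camera, target): "point" ([column, row] in pixels, amid what is visible of it).
- models.masks_of(camera, target): "mask" (420x560 bool, what is visible of it) and "point" ([column, row] in pixels, amid what is visible of it).
The state is a dict: "time": time; "qpos": joint angles; "qd": joint speeds; "tau": joint torques, N m; "tcp_pos": TCP position; "eef_rot": TCP orientation; "contact_force": force on the tool from outside, world axes, zero at the start; "wrist_torque": the same for the moment, N m; "width": finger opening in m; "gripper_force": force on a finger pad.
Only numpy, scipy, OpenCV 4.12 (cv2) and the standard library are available. Lean on these libraries where they do the work, as an engineer would, in place of code of your own. Each camera call takes 0.05 s, during which the arm holds its last target. There are 200 camera calls.

## Working session

There is one attempt and no reset: what is moved stays moved. The work goes in short steps, each a Python script; the robot and the scene stay as the last script left them, time stands still between calls to the robot, and variables do not carry over. Pictures are saved under pics/ and viewed, at most 10 in all, crops included, and the job is handed in when it is done.

```bash
mkdir -p pics; ls
cat > h.py <<'E'
import numpy as np, cv2
from station import ctrl, get_state, vision, ticket, models
def world(cam,d,cols,rows):
    i=vision.camera_info(cam); K=np.array(i["mtx"]);R=np.array(i["R"]);t=np.array(i["t"])
    c=np.stack([(cols-K[0,2])/K[0,0]*d,(rows-K[1,2])/K[1,1]*d,d],-1)
    return (c-t)@R
def pix(cam,X):
    i=vision.camera_info(cam); c=np.array(i["R"])@np.array(X)+np.array(i["t"]); p=np.array(i["mtx"])@c
    return p[:2]/p[2]
E
python3 - <<'E'
from h import *
out=[]
for c in ["top","side"]:
    im,d=vision.grab_frame(c); cv2.imwrite(f"pics/{c}0.png",im); np.save(f"{c}0.npy",d)
    i=vision.camera_info(c); R=np.array(i["R"]); print(c,-R.T@np.array(i["t"]),R[2])
    for n in ["board","screen","screen_near","screen_far","cam_lever","lever_pad","cam_pivot","jaw_stop"]:
        r=models.recognise(c,n)
        for q in r[:2]:
            u,v=map(int,q["point"]); print(n,q["p"].__round__(2),u,v,np.round(world(c,d[v,u],u,v),3))
print(get_state()["time"],get_state()["eef_rot"])
E
```

```text
pics
top [0.39264194 0.08228895 1.07182088] [ 0.15966726  0.00124304 -0.98717011]
board 0.84 290 205 [0.564 0.065 0.012]
screen 0.56 326 211 [ 0.546 -0.034  0.013]
screen_near 0.64 324 214 [ 0.538 -0.028  0.016]
screen_far 0.63 324 211 [ 0.546 -0.028  0.013]
cam_lever 0.64 286 197 [0.564 0.076 0.136]
lever_pad 0.58 286 194 [0.572 0.076 0.133]
cam_pivot 0.9 290 200 [0.578 0.064 0.012]
jaw_stop 0.75 287 206 [0.561 0.073 0.014]
side [ 0.35647308 -0.58941223  0.62486772] [ 0.240027    0.74947139 -0.61699244]
board 0.89 292 294 [ 0.529 -0.121  0.025]
screen 0.89 287 259 [ 0.551 -0.026  0.017]
screen_near 0.96 289 262 [ 0.553 -0.034  0.016]
screen_far 0.82 289 260 [ 0.555 -0.03   0.016]
cam_lever 0.8 277 189 [0.566 0.085 0.113]
lever_pad 0.92 280 191 [0.576 0.093 0.1  ]
cam_pivot 0.59 291 296 [ 0.528 -0.118  0.016]
cam_pivot 0.31 288 259 [ 0.553 -0.028  0.018]
jaw_stop 0.74 290 294 [ 0.526 -0.12   0.025]
0.9 [ 5.54646343e-06  9.80577968e-01  1.96129672e-01 -1.48089926e-05]
```

View pics/top0.png

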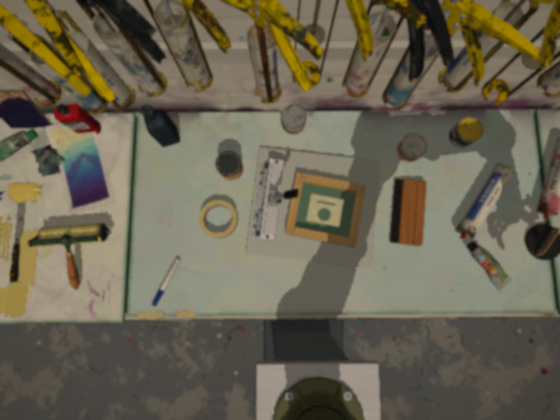

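View pics/side0.png

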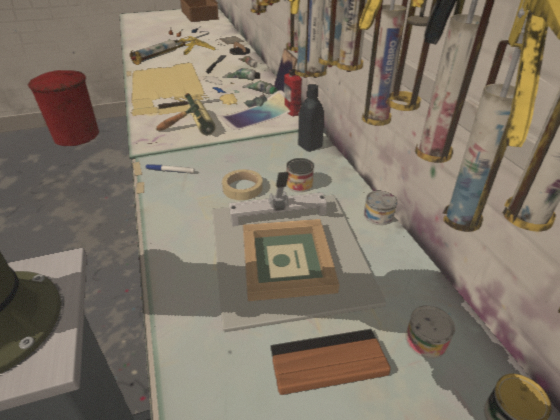

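The top view shows the clamp at columns 253-283 and the screen at columns 288-362, rows 173-245. The squeegee is at columns 393-425, close to the right side of the board. The side view agrees. Next I'll fit rectangles to the depth points.

Run:
```python
from h import *
def rect(P):
    r=cv2.minAreaRect((P[:,:2]*1000).astype(np.float32)); b=cv2.boxPoints(r); return np.round(r[0],1),np.round(r[1],1),round(r[2],2),np.round(b).tolist()
for c in ["top","side"]:
    vision.grab_frame(c); d=np.load(f"{c}0.npy"); v,u=np.mgrid[:420,:560]; W=world(c,d,u,v)
    for n in ["board","screen","cam_lever","squeegee"]:
        r=models.masks_of(c,n)
        if not r: print(c,n,"none"); continue
        m=r[0]["mask"]&(d>0); P=W[m]
        print(c,n,round(r[0]["p"],2),m.sum(),"z pct",np.round(np.percentile(P[:,2],[5,25,50,75,95]),3),*rect(P))
    box=(W[...,0]>.38)&(W[...,0]<.75)&(W[...,1]>-.2)&(W[...,1]<.22)&(d>0)
    for nm,lo,hi in [("frame",.031,.043),("bridge",.045,.056),("lever",.08,.2)]:
        m=box&(W[...,2]>lo)&(W[...,2]<hi); k,l,s,_=cv2.connectedComponentsWithStats(m.astype(np.uint8))
        for j in np.argsort(-s[1:,4])[:2]+1:
            P=W[l==j]; 
            if len(P)>15: print(c,nm,len(P),P.mean(0).round(4),P[:,2].max().round(3),*rect(P))
```

```text
top board 0.81 8751 z pct [0.01  0.012 0.013 0.016 0.053] [562.1  -0.7] [339.6 303.2] 82.68 [[390.0, -150.0], [691.0, -188.0], [734.0, 148.0], [433.0, 187.0]]
top screen 0.58 4540 z pct [0.013 0.015 0.018 0.037 0.04 ] [551.2 -32.2] [197.2 180.4] 79.75 [[445.0, -113.0], [622.0, -145.0], [658.0, 49.0], [480.0, 81.0]]
top cam_lever 0.65 206 z pct [0.066 0.077 0.128 0.157 0.172] [570.6  83.1] [70.9 20.8] 82.82 [[556.0, 49.0], [576.0, 47.0], [585.0, 117.0], [565.0, 120.0]]
top squeegee 0.83 2129 z pct [0.01  0.014 0.018 0.022 0.025] [ 541.6 -262.3] [ 95.1 179.7] 82.6 [[446.0, -298.0], [625.0, -321.0], [637.0, -227.0], [459.0, -204.0]]
top frame 1904 [ 0.5451 -0.0336  0.0376] 0.042 [548.4 -30.8] [190.2 170.5] 78.42 [[446.0, -107.0], [613.0, -141.0], [651.0, 45.0], [484.0, 79.0]]
top frame 19 [0.652  0.2032 0.0374] 0.043 [654.  202.8] [ 9.1 44.1] 57.8 [[633.0, 211.0], [670.0, 187.0], [675.0, 195.0], [638.0, 218.0]]
top bridge 1011 [0.5723 0.1138 0.0504] 0.056 [575.1 112.8] [ 39.  218.5] 82.61 [[464.0, 107.0], [681.0, 79.0], [686.0, 118.0], [469.0, 146.0]]
top lever 180 [0.5686 0.0725 0.1389
[... 756 characters left out ...]
e 2931 [ 0.5465 -0.0422  0.0386] 0.043 [549.9 -27.1] [195.8 169.9] 78.45 [[447.0, -106.0], [614.0, -140.0], [653.0, 52.0], [486.0, 86.0]]
side frame 94 [0.6647 0.2037 0.0372] 0.043 [667.  204.8] [21.5 59.2] 81.08 [[636.0, 199.0], [695.0, 190.0], [698.0, 211.0], [639.0, 220.0]]
side bridge 1054 [0.5732 0.1114 0.0519] 0.056 [576.  114.1] [ 48.3 217.6] 82.47 [[465.0, 104.0], [681.0, 76.0], [687.0, 124.0], [471.0, 152.0]]
side bridge 87 [0.6656 0.2037 0.0508] 0.056 [667.3 205.7] [20.2 59.1] 83.77 [[637.0, 199.0], [696.0, 192.0], [698.0, 212.0], [639.0, 219.0]]
side lever 217 [0.5692 0.0686 0.1395] 0.175 [570.1  78.1] [59.5 21.3] 85.6 [[557.0, 49.0], [578.0, 48.0], [583.0, 107.0], [562.0, 109.0]]
```

```bash
cat >> h.py <<'E'
YAW=np.radians(82.6); O=np.array([.5604,-.0008]); EX=np.array([np.cos(YAW),np.sin(YAW)]); EY=np.array([-EX[1],EX[0]])
def B(x,y,z): return [*(O+x*EX+y*EY),z]      # board mm->world (x,y in m)
def toB(P): r=np.asarray(P)[...,:2]-O; return np.stack([r@EX,r@EY],-1)
def Q(dyaw=0): a=(YAW+dyaw)/2; return [0,np.cos(a),np.sin(a),0]
def st(s=""):
    g=get_state(); print(s,"t",round(g["time"],2),"B",(toB(g["tcp_pos"])*1000).round(1),"z",round(g["tcp_pos"][2]*1000,1),"F",np.round(g["contact_force"],1),"w",round(g["width"],4)); return g
def screen(cam="top"):
    im,d=vision.grab_frame(cam); v,u=np.mgrid[:420,:560]; W=world(cam,d,u,v); b=toB(W)
    m=(W[...,2]>.031)&(W[...,2]<.043)&(d>0)&(abs(b[...,0])<.16)&(abs(b[...,1])<.14)
    k,l,s,_=cv2.connectedComponentsWithStats(m.astype(np.uint8)); j=np.argmax(s[1:,4])+1
    P=b[l==j]*1000; r=cv2.minAreaRect(P.astype(np.float32)); print(cam,np.round(r[0],1),np.round(r[1],1),round(r[2],2),np.round(cv2.boxPoints(r),1).tolist()); return im
E
python3 - <<'E'
from h import *
screen()
print(ctrl.pinch_z)
ctrl.close_gripper(20)
ctrl.movep(B(-.108,.135,.12),Q()); st("hover")
ctrl.movel(B(-.108,.135,.017),max_speed=.12); st("down")
ctrl.movel(B(-.108,.108,.017),max_speed=.05); st("n1")
ctrl.movel(B(-.108,.102,.017),max_speed=.03); st("n2")
cv2.imwrite("pics/n2.png",screen()); screen("side")
E
```

```text
top [-31.4   8.3] [170.2 190.3] 85.92 [[-132.3000030517578, -69.80000305175781], [57.5, -83.4000015258789], [69.5999984741211, 86.4000015258789], [-120.19999694824219, 99.9000015258789]]
-0.0187
hover t 4.12 B [-109.   134.5] z 120.1 F [ 0.  -1.  -0.6] w -0.0003
down t 5.13 B [-108.   134.7] z 17.3 F [ 0.9 -0.1  0.6] w -0.0004
n1 t 5.83 B [-107.8  107.9] z 16.9 F [-0.3 -0.1  0. ] w -0.0001
n2 t 6.17 B [-107.9  101.6] z 17.0 F [ 1.1 -0.8 -0. ] w 0.0002
top [-28.7   1.2] [171.1 190.3] 88.09 [[-126.5999984741211, -81.0999984741211], [63.599998474121094, -87.5], [69.30000305175781, 83.5], [-120.9000015258789, 89.9000015258789]]
side [-25.2  14.1] [196.9 193.6] 88.16 [[-125.0, -81.19999694824219], [68.4000015258789, -87.5], [74.69999694824219, 109.4000015258789], [-118.69999694824219, 115.5999984741211]]
```

View pics/n2.png

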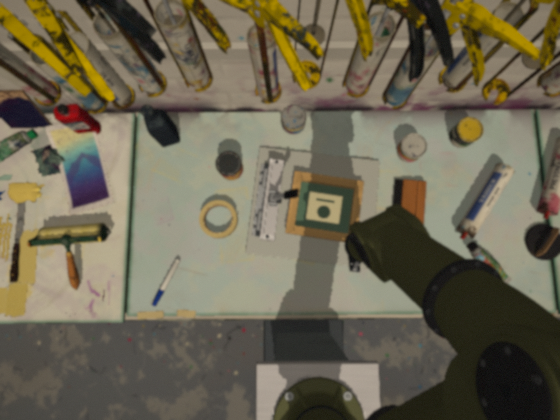

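The nudge worked: the frame is now about 1 mm off the clamp's line and 2° skewed, at columns 285-362 in the top view. I'll push it with both open fingers, which should square it.

Run:
```python
from h import *
ctrl.movel(B(-.115,.125,.017),max_speed=.1)
ctrl.movel(B(-.13,.125,.09),max_speed=.15)
ctrl.ungrasp()
ctrl.movep(B(-.158,.0,.09),Q()); ctrl.movel(B(-.158,.0,.008),max_speed=.12); st("behind")
ctrl.movel(B(-.125,.0,.008),max_speed=.05); st("touch")
ctrl.movel(B(-.098,.0,.008),max_speed=.04); st("pre")
cv2.imwrite("pics/pre.png",screen())
```

```text
behind t 9.51 B [-157.9   -0.3] z 8.6 F [ 1.  -0.4  0.9] w 0.0854
touch t 10.32 B [-124.8    0.2] z 7.9 F [0.5 0.4 0.2] w 0.0854
pre t 11.14 B [-97.7  -0.1] z 8.1 F [ 0.5 -0.9  0.2] w 0.0856
top [3.8 4.8] [186.9 170.1] 0.18 [[-89.9000015258789, 89.5], [-89.4000015258789, -80.5999984741211], [97.5, -80.0], [97.0, 90.0999984741211]]
```

View pics/pre.png

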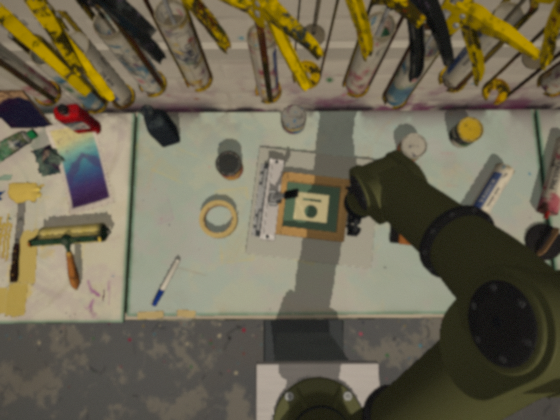

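Run:
```python
from h import *
ctrl.movel(B(-.078,.0,.008),max_speed=.04); st("a")
for i in range(16):
    x=-.077+.001*i
    ctrl.movel(B(x,.0,.008),max_speed=.02); g=st(i)
    if np.hypot(*g["contact_force"][:2])>10: break
ctrl.pause(.2); st("hold")
im=screen(); i2=screen("side"); cv2.imwrite("pics/home.png",np.hstack([im[120:290,220:420],i2[150:320,200:400]]).repeat(2,0).repeat(2,1))
```

```text
a t 11.84 B [-77.4  -0.1] z 8.0 F [-0.  -1.   0.6] w 0.0854
0 t 12.09 B [-77.   -0.1] z 8.0 F [-0.4 -0.3 -0.4] w 0.0855
1 t 12.34 B [-76.1   0. ] z 8.0 F [-0.4 -0.1 -0.2] w 0.0853
2 t 12.59 B [-75.4   0.1] z 8.0 F [-0.4 -2.4 -0.2] w 0.0856
3 t 12.84 B [-74.   0.] z 8.0 F [ 0.3 -2.2 -0.5] w 0.0856
4 t 13.09 B [-73.3  -0.1] z 8.0 F [ 0.8 -3.7 -0.2] w 0.0852
5 t 13.34 B [-73.4  -0.1] z 8.0 F [-0.6 -6.4  0. ] w 0.0853
6 t 13.59 B [-73.4  -0.1] z 8.0 F [-0.1 -8.2  0.5] w 0.0857
7 t 13.84 B [-73.4  -0. ] z 8.0 F [  0.6 -10.9   1.2] w 0.0854
hold t 14.04 B [-73.4  -0. ] z 8.0 F [-1.4 -9.9  2.4] w 0.0847
top [15.   4.4] [160.3 170.4] 0.13 [[-65.4000015258789, 89.5], [-65.0, -81.0], [95.30000305175781, -80.5999984741211], [94.9000015258789, 89.80000305175781]]
side [23.5 49.2] [ 79.7 180.5] 89.46 [[-67.0999984741211, 10.199999809265137], [113.4000015258789, 8.5], [114.0999984741211, 88.0999984741211], [-66.30000305175781, 89.80000305175781]]
```

View pics/home.png

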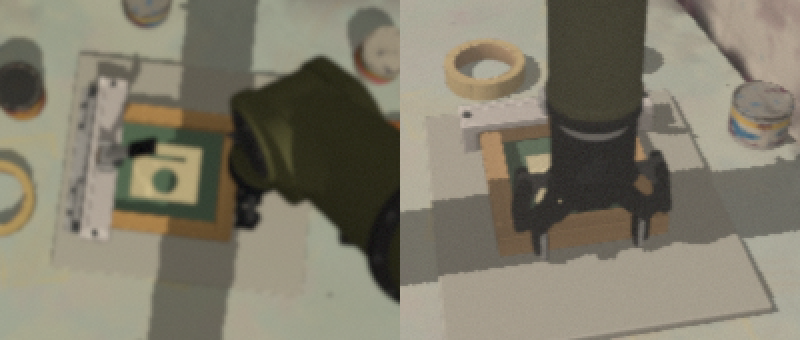

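The frame is home and square: its near face is at x = -65 mm, skew is 0.13°, and the force rises against the stop. Next I'll back off and press the lever.

Run:
```python
from h import *
ctrl.movel(B(-.10,.0,.008),max_speed=.08)
ctrl.movel(B(-.11,.0,.12),max_speed=.15)
ctrl.close_gripper(20)
ctrl.movel(B(-.06,.0,.24),max_speed=.15)
screen()
ctrl.movel(B(.076,.001,.22),max_speed=.15); st("above")
ctrl.movel(B(.076,.001,.155),max_speed=.08); st("near")
for a in np.arange(1.0,.04,-.1):
    x=.110-.096*np.cos(a)+.005*np.sin(a)+.003+.008*min(1,a/.4); z=.061+.096*np.sin(a)+.005*np.cos(a)
    ctrl.movel(B(x,.001,z),max_speed=.06); g=st(round(a,2))
    if np.linalg.norm(g["contact_force"])>15: break
else:
    for z in np.arange(.071,.057,-.001):
        ctrl.movel(B(.017,.001,z),max_speed=.03); g=st(round(z,3))
        if g["contact_force"][2]>15: break
```

```text
top [14.9  4.1] [160.3 171. ] 0.03 [[-65.30000305175781, 89.5999984741211], [-65.0999984741211, -81.4000015258789], [95.0999984741211, -81.30000305175781], [95.0, 89.69999694824219]]
above t 18.47 B [74.8  0.8] z 219.9 F [-0.2 -0.1 -0.5] w -0.0001
near t 19.43 B [76.1  0.7] z 155.4 F [ 0.7 -0.7  0.5] w 0.0004
1.0 t 19.76 B [73.   1.2] z 144.1 F [-0.7  0.6  0.4] w -0.0005
0.9 t 20.07 B [64.4  1.1] z 139.0 F [-0.1  0.1 -0.2] w 0.0002
0.8 t 20.38 B [57.   1.1] z 133.0 F [0.2 0.4 0.9] w 0.0
0.7 t 20.68 B [50.1  1.2] z 126.2 F [-0.6 -0.3 -0.3] w -0.0
0.6 t 20.99 B [44.   1.2] z 118.9 F [ 0.1 -0.1  0. ] w 0.0003
0.5 t 21.3 B [38.6  1.2] z 111.0 F [-0.1  0.   0.8] w -0.0
0.4 t 21.61 B [34.1  1.3] z 102.5 F [-0.4  0.8 -0.7] w 0.0002
0.3 t 21.93 B [28.2  1.2] z 93.7 F [ 0.9  0.1 -1.2] w 0.0001
0.2 t 22.26 B [23.4  1.3] z 84.5 F [-0.4  0.1  0.3] w -0.0003
0.1 t 22.57 B [19.4  1.3] z 75.0 F [ 0.3 -0.7  0.3] w 0.0001
0.071 t 22.91 B [16.6  1.2] z 70.8 F [ 0.   0.1 -0.5] w 0.0001
0.07 t 23.16 B [16.8  1. ] z 70.0 F [0.6 0.3 0.5] w -0.0002
0.069 t 23.41 B [16.8  1. ] z 69.8 F [-2.5 -1.5  8.6] w -0.0001
0.068 t 23.66 B [16.8  0.9] z 69.6 F [-5.3 -1.9 16.8] w 0.0003
```

Run:
```python
from h import *
a=vision.grab_frame("side")[0]
ctrl.movel(B(.017,.001,.12),max_speed=.12)
ctrl.movel(B(-.08,.08,.24),max_speed=.2); st()
for c in ["top","side"]:
    im,d=vision.grab_frame(c); v,u=np.mgrid[:420,:560]; W=world(c,d,u,v); b=toB(W)*1000
    m=(d>0)&(W[...,2]>.05)&(W[...,2]<.12)&(abs(b[...,1])<6)&(b[...,0]>-25)&(b[...,0]<100)
    x=b[m][:,0]; z=W[m][:,2]*1000
    for lo in range(-20,100,15):
        k=(x>=lo)&(x<lo+15); print(c,lo,k.sum(),np.median(z[k]).round(1) if k.any() else None)
    if c=="side": cv2.imwrite("pics/lev.png",np.hstack([cv2.resize(q[150:320,200:370],(400,400)) for q in (a,im)]))
screen()
```

```text
t 25.31 B [-79.6  80.1] z 239.4 F [0.3 0.3 0.5] w 0.0003
top -20 18 69.8
top -5 29 70.4
top 10 25 71.1
top 25 27 70.3
top 40 27 69.2
top 55 29 68.9
top 70 26 69.0
top 85 22 69.7
side -20 32 69.7
side -5 28 71.9
side 10 29 72.3
side 25 26 72.2
side 40 25 71.0
side 55 23 70.7
side 70 25 70.6
side 85 25 70.4
top [14.9  4.2] [160.3 170.6] 0.04 [[-65.30000305175781, 89.5], [-65.19999694824219, -81.0999984741211], [95.0999984741211, -81.0], [95.0, 89.5999984741211]]
```

View pics/lev.png

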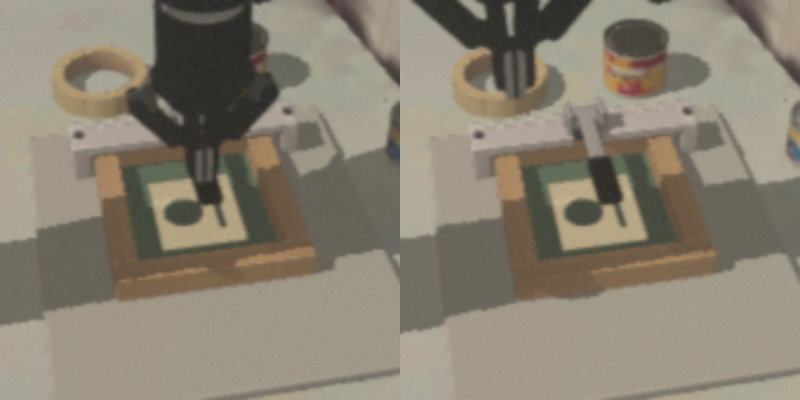

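The lever lies level: its top is flat at about 70 mm along its whole length, and the press met a hard stop. The frame is still home and square, and the robot is clear.

```bash
python3 -c "
from h import *
print(ticket.close_job())"
```

```text
the job is handed in; nothing more can be done
None
```

I pushed the screen home against the back stop, square to within about 0.1°, pressed the cam lever down to level, and handed the job in after about 25 s of robot time; the verdict was not shown.

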